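# Stand a slumped instrument panel up on its drying stand until it clicks

## Task

The dark louvred instrument panel has slumped on its drying stand: push its foot gently in along the stand's base, towards the posts, until the foot has gone over the sprung tab, the tab has snapped back up behind it, and the panel, still centred, leans square against both posts at the steep angle fixed by the stand's foot stop. Do not force it against the stop and do not disturb the other things on the bench.

Things in the scene. Friction and masses are not known exactly. Their poses are not given: they have to be found in the camera images.
- stand: grey drying stand, fixed to the bench. Origin on the bench surface, in the region of its foot stop; +x points from the panel's foot to the posts, z up. Base plate 230 x 200 mm (x -130 to +100, y -100 to +100), 8 mm thick: its top is at z = 8 mm. See stand_posts for the posts and stand_stop for the foot stop and tab.
- stand_posts (a point): point midway between the two posts, where their front faces meet the base's top: 61 mm in +x of the stand's origin, 8 mm up; same axes as the stand. Posts 16 mm wide at y = -50 and +50 mm, 210 mm long, leaning back (to +x) 10 degrees.
- stand_stop (a point): fixed point on the base's top above the stand's origin. A steel foot stop (bar 6 mm high, 170 mm wide) and the tab share one carriage, clamped anywhere in an 11 mm range and NOT reported: the stop's front face is 1 to 12 mm in +x of this point; the tab's step is 18 mm nearer than the stop. The seated foot has about 5 mm of play. The clamp would slip if shoved with some 80 N.
- panel: flat dark louvred panel, loose, 12 mm thick (x), 140 mm wide (y), 190 mm long (z), 0.21 to 0.42 kg. Origin: middle of its lower end face; z up along it, +x to the posts. At first its foot is on the base, its top on the posts, z axis 46 to 54 degrees from vertical, nearly square with the stand, up to 15 mm off its middle. Seated it stands some 25 to 32 degrees from vertical.
- panel_foot (a point): middle of the panel's rear lower edge, which slides on the base (6 mm from the panel's origin towards the posts); axes of the panel. At first 50 to 70 mm in -x of the stand's origin; seated, within 10 mm of it in x, level with the base's top. Push low, at the front lower edge (5 to 9 mm above the base): pressed higher on its sloping face, the panel wedges down and jams.
- tab (a joint): steel sprung tab, 56 mm wide, on the base's middle: a ramp that comes out of the base and rises over 26 mm to a square step 8 mm above it. Value in rad: 0 up, about 0.18 pressed flat (about 4 N at the step). The panel's foot rides over it and drops some 4 to 8 mm behind the step with a click, and cannot slide back out.
- bottle_amber: bystander: amber capped bottle, 72 mm across, 170 mm high, left of the stand; origin under its middle
- bottle_clear: bystander: clear capped bottle, 84 mm across, 190 mm high, right of the stand; origin under its middle
- beaker: bystander: clear beaker, 70 mm across, 85 mm high, left of the stand; origin under its middle
- vial_tray: bystander: white divided tray, 120 x 85 x 35 mm, right of the stand; origin under its middle
- spanner: bystander: steel spanner, 150 mm long, lying left and in front of the stand
- driver: bystander: screwdriver, 160 mm long, lying behind the stand
There are look-alikes about, which are no part of the job. There is more than one size of the panel; the job needs the smallest.

How it is judged:
At the end, for the whole second after the job is handed in: The panel's foot is behind the tab (rear edge within 13 mm of the stand's origin in x, 25 mm of its middle line, at most 2.5 mm above the base), the tab is up (under 0.04 rad), the panel leans 23 to 34 degrees from vertical on the posts, square within 4 degrees, released and at rest (x of panel_foot in the frame of stand between -0.013 and 0.013 m and y of panel_foot in the frame of stand between -0.025 and 0.025 m and z of panel_foot in the frame of stand below 0.0105 m and value of joint tab below 0.04 rad and angle between panel's own z axis and vertical between 0.4 and 0.6 rad and angle between the y axis of panel and the y axis of stand, either way round below 0.07 rad and linear speed of panel below 0.02 m/s and angular speed of panel below 0.1 rad/s); the robot touches nothing.
It fails at once if the robot presses on the panel with more than 20 N (contact force between the fingers and panel above 20 N).
It fails at once if the panel falls flat (more than 66 degrees from vertical) (angle between panel's own z axis and vertical above 1.15 rad).
It fails at once if a bystander is moved more than 30 mm (distance of any of bottle_amber, bottle_clear, beaker, vial_tray, spanner, driver from where it was at the start of the episode above 0.03 m).
It also fails if it takes over 64 s, if anything falls off the work surface, if the arm or the gripper's body presses on something with over 40 N, if the wrist force passes 120 N, or if a joint passes its speed limit or range.

## Robot

A 6-joint arm with a two-finger parallel gripper is mounted at the origin on the work surface. World frame = base frame: x ahead of the robot, y to its left, z up, the work surface at z = 0. Lengths are in m, angles in rad, forces in N, time in s.
With the tool pointing down it reaches from about 0.325 to 0.775 m from the base axis. Payload 9.3 kg.
Tool frame: the origin (TCP) lies midway between the tips of the shut fingers; the grasp point (between the pads) lies 19 mm behind it; z points along the fingers, y is the line along which they close (so a half turn about z gives the same grasp; the last joint's range is limited). The gripper opens to 85 mm and grips with 20 to 120 N. Pads are 22 mm wide; open, the fingers measure 114 mm over their backs; the gripper's body (76 mm by 85 mm) begins 54 mm behind the grasp point. The pads swing forward as they close: fully open they stand 13 mm farther back than shut.
Start: joints at [0.954, 0.259, 0.021, 1.334, 0, 1.418], TCP at [0.246, 0.492, 0.231] pointing down, gripper open.
Joint ranges: [-3.04, 3.04], [-0.91, 1.82], [-1.04, 1.36], [-1.92, 1.95], [-1.52, 1.45], [-3.14, 3.14]. Speed limits (rad/s): [2.22, 2.22, 2.79, 3.14, 3.14, 3.14].

## Interface

Orientations are given as a rotation vector (axis times angle).
In Python, from station import bot gives the robot as it stands. The module is installed in compiled form; this text tells all that it offers.
- The arm moves only by the tool play_rows, never from a script. Its argument "rows" is a list of rows, each a list of 7 numbers: the shift along the tool's x, y, z in m, then the turn, a rotation vector about the tool's x, y, z in degrees, then the closure, from 0 (fully open) to 1 (shut). In form: [[dx, dy, dz, rx, ry, rz, claw], ...]. A call has 1 to 10 rows; each row is the pose to reach, as a shift and turn from the pose commanded when the call began, along the tool's axes at that moment; what a row does not reach only later rows make up. A row lasts 1/8 s, in which the tool goes at most 62.5 mm and 10.7 degrees, less where a joint would pass 70% of its speed; a pose out of reach is approached as far as the arm can. A call with a gripper value outside its range is refused whole. The fingers move at their own pace and stop on an object; "squeeze" is the grip in N (left out, the last holds). Time passes only in rows, so rows that repeat a pose let the fingers close. It gives the time, the measured TCP pose, the force, the opening and the grip force at its end, in the units of the state.
- bot.sense(): the state, without advancing time (a new reading comes with each control period).
- bot.camera(name): name is "scene" or "side" or "wrist"; returns (picture, depth): 400x640x3 uint8, red, green, blue; 400x640 float32, m along the optical axis (not along the pixel's ray), 0 where there is no reading.
- bot.calibration(name): a dict with "K" (3x3 intrinsics, pixels), "pose" (4x4, takes a point from camera to world coordinates); the wrist camera has in their place "mount" (4x4, takes a point from camera to tool coordinates, whose origin is the TCP and whose axes are the flange's). Camera axes: x right, y up, looking along -z (the intrinsics and any distortion apply to the point x, -y, -z); pixel columns grow to the right and rows downward; lengths in m; the calibration is good to about 2 mm. A picture is of the moment at which its call begins: read the wrist's pose just before it. calibration takes no time and is no camera call.
- bot.finish_job(): hands the job in; it is judged then, once.
The state is a dict: "clock": time; "joint_positions": joint angles; "joint_velocities": joint speeds; "joint_efforts": joint torques, N m; "ee_pos": TCP position; "eef_rot": TCP orientation; "ft_force": force on the tool from outside, world axes, zero at the start; "wrist_torque": the same for the moment, N m; "finger_gap": finger opening in m; "grip_force": force on a finger pad.
Only numpy, scipy, OpenCV 4.12 (cv2) and the standard library are available. Lean on these libraries where they do the work, as an engineer would, in place of code of your own. Each camera call takes 0.05 s, during which the arm holds its last target. There are 200 camera calls.

## Working session

There is one attempt and no reset: what is moved stays moved. The work goes in short steps, Python scripts to look and compute and a tool call to move; the robot and the scene stay as the last step left them, time stands still between calls to the robot, and variables do not carry over. Pictures are saved under pics/ and viewed, at most 10 in all, crops included, and the job is handed in when it is done.

Besides the shell and the picture viewer there is one more tool, called after "Request:" as name(argument=value, ...) on one line, values as JSON. play_rows: Moves the arm, as the interface text tells. Its arguments: {"type":"object","properties":{"rows":{"type":"array"},"squeeze":{"type":"number"}},"required":["rows"]}

```bash
mkdir -p pics; python3 - <<'E'
from station import bot
import cv2, numpy as np
for n in("scene","side"):
    p,d=bot.camera(n); np.savez(n,p=p,d=d); cv2.imwrite(f"pics/{n}0.png",p[:,:,::-1])
    c=bot.calibration(n); print(n,np.round(c["K"],1).tolist(),np.round(c["pose"],3).tolist(), (d>0).mean(), [k for k in c])
s=bot.sense(); print({k:np.round(v,3).tolist() for k,v in s.items()})
E
```

```text
scene [[427.9, 0.0, 312.9], [0.0, 427.9, 195.5], [0.0, 0.0, 1.0]] [[-0.523, -0.689, 0.502, 1.26], [0.853, -0.423, 0.307, 0.42], [0.0, 0.589, 0.808, 1.162], [0.0, 0.0, 0.0, 1.0]] 0.99604296875 ['K', 'pose']
side [[409.6, 0.0, 320.3], [0.0, 409.6, 203.3], [0.0, 0.0, 1.0]] [[0.931, 0.266, -0.25, 0.311], [-0.365, 0.664, -0.653, -0.697], [-0.008, 0.699, 0.715, 0.827], [0.0, 0.0, 0.0, 1.0]] 0.99601171875 ['K', 'pose']
{'clock': 0.1, 'joint_positions': [0.954, 0.259, 0.021, 1.334, -0.0, 1.418], 'joint_velocities': [-0.001, -0.001, 0.003, 0.001, -0.0, -0.001], 'joint_efforts': [0.003, -55.669, 34.507, 0.012, -0.0, -0.0], 'ee_pos': [0.246, 0.492, 0.231], 'eef_rot': [-0.722, -3.057, 0.002], 'ft_force': [-0.019, -0.683, -0.394], 'wrist_torque': [-0.003, 0.063, -0.015], 'grip_force': 0.0, 'finger_gap': 0.085}
```

View pics/scene0.png

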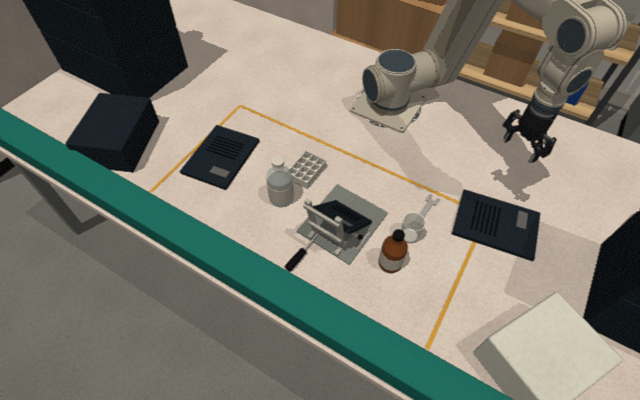

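View pics/side0.png

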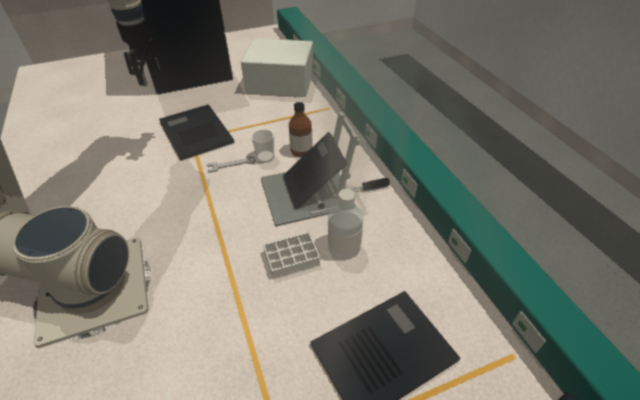

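Scene view: the three dark louvred panels are at (220,155) and (497,222), both larger and lying flat, and at (337,217), the small one leaning on the grey stand. I choose the one on the stand. The side view shows the stand at (300,190), panel at (318,170), amber bottle at (300,130), beaker at (263,145), clear bottle at (345,232), tray at (292,253).

```bash
cat > h.py <<'E'
import numpy as np, cv2
from station import bot
def cloud(p,d,K,T):
    v,u=np.mgrid[:400,:640]
    P=np.stack([(u-K[0,2])/K[0,0]*d,-(v-K[1,2])/K[1,1]*d,-d],-1)
    W=P@T[:3,:3].T+T[:3,3]; W[d<=0]=np.nan
    return W
def load(n):
    z=np.load(n+".npz"); c=bot.calibration(n)
    return z["p"],cloud(z["p"],z["d"],np.array(c["K"]),np.array(c["pose"]))
E
python3 - <<'E'
from h import *
for n,pts in(("scene",[(345,188),(384,209),(350,258),(302,234),(325,200),(330,240),(372,203),(345,195),(397,240),(280,170),(410,225),(308,165)]),("side",[(264,178),(275,220),(300,205),(318,170),(292,180),(300,113),(263,135),(345,215),(292,240)])):
    p,W=load(n)
    print(n,np.nanmedian(W[350 if n=="side" else 150,150:250,2]))
    for u,v in pts: print((u,v),np.round(W[v,u],3),p[v,u])
big=[]
p,W=load("scene"); big.append(cv2.resize(p[165:285,260:420],None,fx=3.5,fy=3.5,interpolation=cv2.INTER_CUBIC))
p,W=load("side"); big.append(cv2.resize(p[90:270,200:400],None,fx=2.8,fy=2.333,interpolation=cv2.INTER_CUBIC)[:420,:240*1])
p,W=load("side"); b=cv2.resize(p[100:230,230:400],None,fx=4.5,fy=4.5,interpolation=cv2.INTER_CUBIC)
cv2.imwrite("pics/c1.png",b[:,:,::-1]); print(b.shape)
E
```

```text
scene 0.012692856167929811
(345, 188) [ 0.454  0.054 -0.   ] [176 166 152]
(384, 209) [0.464 0.206 0.002] [204 187 171]
(350, 258) [0.684 0.198 0.01 ] [121 121 111]
(302, 234) [0.685 0.028 0.003] [90 89 81]
(325, 200) [0.538 0.025 0.008] [122 122 114]
(330, 240) [0.66  0.115 0.008] [65 65 60]
(372, 203) [0.462 0.161 0.001] [164 152 140]
(345, 195) [0.483 0.07  0.005] [120 120 112]
(397, 240) [0.648 0.31  0.165] [5 2 5]
(280, 170) [ 0.609 -0.095  0.162] [136 132 123]
(410, 225) [0.488 0.306 0.02 ] [129 124 113]
(308, 165) [ 0.435 -0.105  0.004] [124 118 107]
side -0.0007574215438114207
(264, 178) [0.48  0.213 0.007] [120 121 111]
(275, 220) [0.462 0.041 0.005] [122 123 113]
(300, 205) [0.539 0.056 0.018] [54 52 48]
(318, 170) [0.61  0.1   0.087] [56 55 51]
(292, 180) [0.548 0.147 0.031] [47 46 45]
(300, 113) [0.63  0.297 0.146] [76 54 40]
(263, 135) [0.52  0.342 0.065] [145 138 126]
(345, 215) [ 0.588 -0.129  0.145] [132 131 121]
(292, 240) [ 0.479 -0.056  0.022] [117 113 101]
(585, 765, 3)
```

View pics/c1.png

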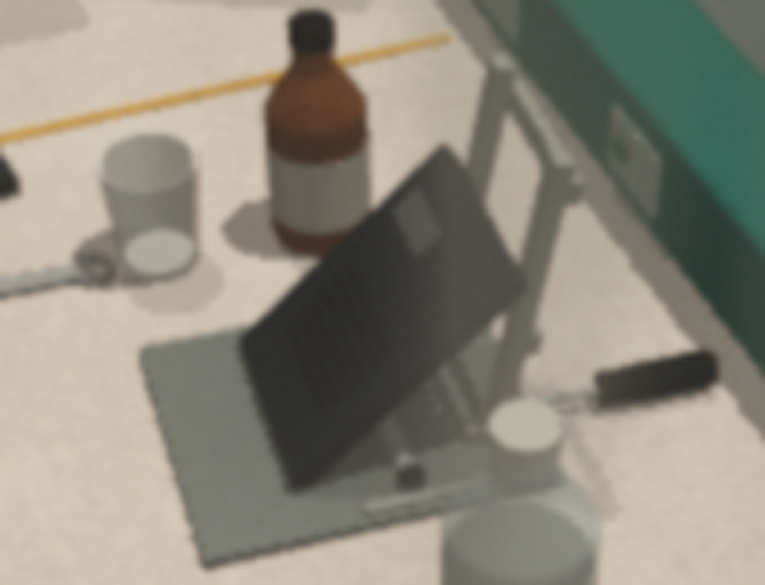

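The crop confirms it: a small dark panel with vents and a label leans on the stand posts, with its foot at crop (240,345)–(292,490), and the base's front edge at crop (145,350)–(207,562).

```bash
python3 - <<'E'
from h import *
for n in("scene","side"):
    p,W=load(n); c=bot.calibration(n);K=np.array(c["K"]);T=np.array(c["pose"])
    q=p.astype(int)
    roi=(W[...,0]>.42)&(W[...,0]<.74)&(W[...,1]>-.02)&(W[...,1]<.26)
    base=roi&(np.abs(W[...,2]-.008)<.008)&(q[...,1]-q[...,2]<12)&(q[...,0]-q[...,1]<4)&(q[...,1]>40)
    base=cv2.morphologyEx(base.astype(np.uint8),cv2.MORPH_OPEN,np.ones((3,3)))
    v,u=np.nonzero(base)
    r=np.stack([(u-K[0,2])/K[0,0],-(v-K[1,2])/K[1,1],-np.ones(len(u))],-1)@T[:3,:3].T
    g=T[:3,3]+r*((.008-T[2,3])/r[:,2])[:,None]
    rect=cv2.minAreaRect(g[:,:2].astype(np.float32)*1000)
    print(n,len(u),rect,np.round(cv2.boxPoints(rect)).tolist())
    # panel
    m=roi&(q.max(-1)<80)&(W[...,2]>.02)
    P=W[m]; 
    for _ in range(4):
        ce=np.median(P,0) if _==0 else P.mean(0); nrm=np.linalg.svd(P-ce,full_matrices=False)[2][2]; e=np.abs((P-ce)@nrm); P=P[e<max(.004,1.5*np.median(e))]
    nrm*=np.sign(nrm[2]); print("panel n",np.round(nrm,3),len(P),"tilt",np.degrees(np.arccos(np.hypot(nrm[0],nrm[1]))),"az",np.degrees(np.arctan2(-nrm[1],-nrm[0])))
    tilt=np.arcsin(nrm[2]); h=-nrm[:2]/np.hypot(*nrm[:2])
    ez=np.array([h[0]*np.sin(tilt),h[1]*np.sin(tilt),np.cos(tilt)]); ey=np.cross(ez,np.array([*(h*np.cos(tilt)),-np.sin(tilt)]))
    m2=roi&(q.max(-1)<140)&(W[...,2]>.012)&(np.abs((np.nan_to_num(W)-ce)@nrm)<.005)
    m2=cv2.morphologyEx(m2.astype(np.uint8),cv2.MORPH_OPEN,np.ones((3,3)))
    cn,lab,st,_=cv2.connectedComponentsWithStats(m2); k=1+np.argmax(st[1:,4]); Q=W[lab==k]
    a=np.stack([(Q-ce)@ey,(Q-ce)@ez],-1)*1000
    b=cv2.boxPoints(R:=cv2.minAreaRect(a.astype(np.float32)))
    print(R); print(np.round((ce+b[:,:1]/1000*ey+b[:,1:]/1000*ez)*1000).tolist())
E
```

```text
scene 1901 ((580.8225708007812, 114.5593490600586), (198.2127685546875, 229.08738708496094), 85.65913391113281) [[459.0, 24.0], [688.0, 7.0], [703.0, 205.0], [474.0, 222.0]]
panel n [-0.658  0.055  0.751] 701 tilt 48.707417915429275 az -4.7863737438510165
((-1.627288818359375, 6.1705474853515625), (195.30104064941406, 141.7537078857422), 89.81539916992188)
[[522.0, 54.0, 17.0], [534.0, 196.0, 17.0], [680.0, 184.0, 146.0], [668.0, 43.0, 146.0]]
side 1962 ((577.2623901367188, 109.55793762207031), (198.4468994140625, 227.83631896972656), 85.42623901367188) [[456.0, 20.0], [683.0, 2.0], [699.0, 199.0], [472.0, 218.0]]
panel n [-0.66   0.046  0.749] 1641 tilt 48.54239912043422 az -4.00975901748923
((2.9503555297851562, 10.60931396484375), (145.38787841796875, 191.68695068359375), 0.6682111620903015)
[[665.0, 41.0, 142.0], [522.0, 54.0, 15.0], [533.0, 199.0, 16.0], [676.0, 186.0, 143.0]]
```

```bash
cat >> h.py <<'E'
from scipy.spatial.transform import Rotation as R
YAW=np.radians(-4.45); ORG=np.array([.594,.111,0]); RS=R.from_euler("z",YAW)
def target(x,y,z,tilt):  # TCP in stand frame (mm), tool leaning back by tilt deg
    t=np.radians(tilt)
    tz=np.array([np.sin(t),0,-np.cos(t)]); ty=np.array([0,1,0]); tx=np.cross(ty,tz)
    return ORG+RS.apply(np.array([x,y,z])/1000), RS*R.from_matrix(np.c_[tx,ty,tz])
def row(x,y,z,tilt):
    s=bot.sense(); p,r=target(x,y,z,tilt); r0=R.from_rotvec(s["eef_rot"])
    return np.round(r0.inv().apply(p-s["ee_pos"]),4).tolist()+np.round(np.degrees((r0.inv()*r).as_rotvec()),2).tolist()
def where():
    s=bot.sense(); r0=R.from_rotvec(s["eef_rot"])
    return np.round(RS.inv().apply(s["ee_pos"]-ORG)*1000,1).tolist(), "F stand",np.round(RS.inv().apply(s["ft_force"]),2).tolist(), "t",round(s["clock"],2)
E
python3 - <<'E'
from h import *
print(where()); print(row(-115,5,200,8)); print(row(-115,5,40,8))
E
```

```text
([-376.6, 352.5, 230.7], 'F stand', [0.03, -0.68, -0.39], 't', 0.1)
[-0.3732, -0.2234, 0.0309, -1.61, -7.92, -22.08]
[-0.3732, -0.2232, 0.1909, -1.61, -7.92, -22.08]
```

Request:
play_rows(rows=[[-0.053,-0.032,0.0044,-0.23,-1.13,-3.15,0],[-0.107,-0.064,0.009,-0.46,-2.26,-6.3,0],[-0.16,-0.096,0.013,-0.7,-3.4,-9.5,0],[-0.213,-0.128,0.0176,-0.92,-4.5,-12.6,0],[-0.267,-0.16,0.022,-1.15,-5.66,-15.8,0],[-0.32,-0.19,0.0264,-1.38,-6.8,-18.9,0],[-0.373,-0.223,0.031,-1.61,-7.92,-22.1,0],[-0.373,-0.223,0.031,-1.61,-7.92,-22.1,0],[-0.373,-0.223,0.031,-1.61,-7.92,-22.1,0]])

```text
clock: 1.23
ee_pos: [0.4796, 0.1254, 0.2]
eef_rot: [0.119, 3.0, -0.006]
ft_force: [-0.2, 0.8, 0.4]
finger_gap: 0.0855
grip_force: 0.0
```

```bash
python3 - <<'E'
from h import *
print(where()); print(row(-115,5,40,8))
print(np.round(bot.calibration("wrist")["mount"],3).tolist())
p,d=bot.camera("wrist"); cv2.imwrite("pics/w1.png",p[:,:,::-1])
E
```

```text
([-115.2, 5.4, 200.0], 'F stand', [-0.29, 0.78, 0.38], 't', 1.23)
[0.022, -0.0006, 0.1585, 0.06, -0.03, -0.08]
[[-0.001, 0.953, 0.304, 0.078], [1.0, 0.0, 0.0, -0.0], [0.0, 0.304, -0.953, -0.141], [0.0, 0.0, 0.0, 1.0]]
```

View pics/w1.png

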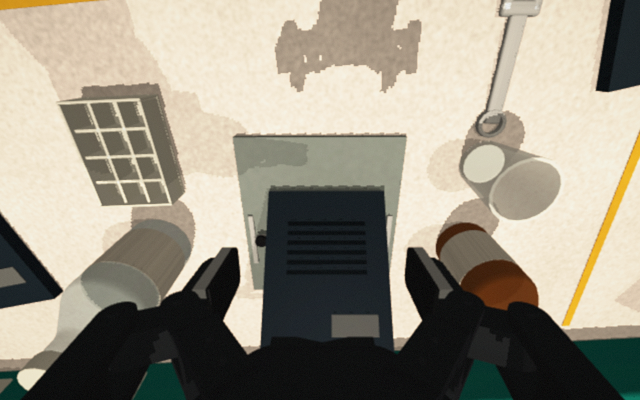

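The wrist view shows the base's front edge at row 135 (columns 235–405), the panel's foot at row 188 (columns 268–385), square, and both open fingers straddling it, clear of the bottles.

Request:
play_rows(rows=[[0.007,0,0.05,0,0,0,0],[0.014,0,0.1,0,0,0,0],[0.022,0,0.158,0,0,0,0],[0.0245,0,0.176,0,0,0,0],[0.0255,0,0.183,0,0,0,0],[0.0255,0,0.183,0,0,0,0],[0.0255,0,0.183,0,0,0,0]])

```text
clock: 2.15
ee_pos: [0.4809, 0.1262, 0.0167]
eef_rot: [0.115, 2.997, -0.006]
ft_force: [0.2, 0.6, 0.1]
finger_gap: 0.0859
grip_force: 0.0
```

```bash
python3 - <<'E'
from h import *
print(where()); print(row(-115,5,0,8))
E
```

```text
([-113.9, 6.4, 16.7], 'F stand', [0.16, 0.58, 0.09], 't', 2.15)
[0.0034, -0.0014, 0.0163, 0.09, 0.14, 0.04]
```

Request:
play_rows(rows=[[0.001,0,0.007,0,0,0,0],[0.002,-0.0005,0.014,0,0,0,0],[0.002,-0.001,0.014,0,0,0,0],[0.002,-0.001,0.014,0,0,0,0]])

```text
clock: 2.65
ee_pos: [0.4801, 0.1246, 0.0013]
eef_rot: [0.117, 2.999, -0.007]
ft_force: [1.3, 0.9, -0.0]
finger_gap: 0.0855
grip_force: 0.0
```

Request:
play_rows(rows=[[0,0,0.002,0,0,0,0],[0,0,0.002,0,0,0,0],[0,0,0.002,0,0,0,0]])

```text
clock: 3.02
ee_pos: [0.4804, 0.1248, -0.0006]
eef_rot: [0.116, 2.999, -0.007]
ft_force: [-0.7, 0.2, -0.3]
finger_gap: 0.0854
grip_force: 0.0
```

Request:
play_rows(rows=[[0,0,0.0015,0,0,0,0],[0,0,0.0015,0,0,0,0],[0,0,0.0015,0,0,0,0]])

```text
clock: 3.4
ee_pos: [0.4806, 0.1247, -0.0021]
eef_rot: [0.116, 2.999, -0.007]
ft_force: [-0.6, 0.1, 0.6]
finger_gap: 0.0853
grip_force: 0.0
```

Request:
play_rows(rows=[[0,0,0.001,0,0,0,0],[0,0,0.001,0,0,0,0],[0,0,0.001,0,0,0,0]])

```text
clock: 3.78
ee_pos: [0.4807, 0.1247, -0.0031]
eef_rot: [0.116, 2.999, -0.007]
ft_force: [-0.2, -0.2, -0.4]
finger_gap: 0.0852
grip_force: 0.0
```

Request:
play_rows(rows=[[0,0,0.001,0,0,0,0],[0,0,0.001,0,0,0,0],[0,0,0.001,0,0,0,0]])

```text
clock: 4.15
ee_pos: [0.4809, 0.1247, -0.004]
eef_rot: [0.116, 2.999, -0.007]
ft_force: [-1.0, -0.5, 2.2]
finger_gap: 0.0856
grip_force: 1.0
```

Request:
play_rows(rows=[[0,0,-0.0012,0,0,0,0],[0,0,-0.0012,0,0,0,0]])

```text
clock: 4.4
ee_pos: [0.4807, 0.1248, -0.0029]
eef_rot: [0.116, 2.999, -0.007]
ft_force: [-0.7, 0.8, -0.1]
finger_gap: 0.0851
grip_force: 0.0
```

```bash
python3 - <<'E'
from h import *
print(where()); print(row(-84,5,-2.8,8))
E
```

```text
([-114.0, 4.9, -2.9], 'F stand', [-0.77, 0.72, -0.12], 't', 4.4)
[-0.0297, 0.0001, 0.0041, 0.06, 0.03, 0.01]
```

Request:
play_rows(rows=[[-0.006,0,0.0008,0,0,0,0],[-0.012,0,0.0016,0,0,0,0],[-0.018,0,0.0024,0,0,0,0],[-0.024,0,0.0033,0,0,0,0],[-0.0297,0,0.0041,0,0,0,0],[-0.0297,0,0.0041,0,0,0,0]])

```text
clock: 5.15
ee_pos: [0.5111, 0.1224, -0.0028]
eef_rot: [0.116, 2.999, -0.007]
ft_force: [0.1, 0.2, -0.4]
finger_gap: 0.0855
grip_force: 0.0
```

Request:
play_rows(rows=[[-0.001,0,0.00014,0,0,0,0],[-0.002,0,0.0003,0,0,0,0],[-0.003,0,0.0004,0,0,0,0],[-0.004,0,0.0006,0,0,0,0],[-0.005,0,0.0007,0,0,0,0],[-0.006,0,0.0008,0,0,0,0]])

```text
clock: 5.9
ee_pos: [0.5167, 0.1219, -0.0027]
eef_rot: [0.116, 2.999, -0.007]
ft_force: [0.6, 0.2, -0.4]
finger_gap: 0.0851
grip_force: 0.0
```

Request:
play_rows(rows=[[-0.001,0,0.00014,0,0,0,0],[-0.002,0,0.0003,0,0,0,0],[-0.003,0,0.0004,0,0,0,0],[-0.004,0,0.0006,0,0,0,0],[-0.005,0,0.0007,0,0,0,0],[-0.006,0,0.0008,0,0,0,0]])

```text
clock: 6.65
ee_pos: [0.5203, 0.1216, -0.0033]
eef_rot: [0.116, 3.003, -0.007]
ft_force: [-11.4, 1.2, 6.2]
finger_gap: 0.0854
grip_force: 4.8
```

```bash
python3 - <<'E'
from h import *
print(where())
ps=[]
for n in("side","wrist"):
    p,d=bot.camera(n); ps.append(p); np.savez(n+"2",p=p,d=d)
a=cv2.resize(ps[0][110:240,240:380],None,fx=2.85,fy=2.85,interpolation=cv2.INTER_CUBIC); b=cv2.resize(ps[1][:, 120:520],(400,400))
h=min(len(a),400); cv2.imwrite("pics/m2.png",np.hstack([a[:h],b[:h]])[:,:,::-1])
print(where(), bot.sense()["wrist_torque"])
E
```

```text
([-74.3, 4.8, -3.3], 'F stand', [-11.45, 0.32, 6.24], 't', 6.65)
([-74.2, 4.8, -3.3], 'F stand', [-9.63, -0.68, 5.07], 't', 6.75) [ 0.11124403  1.73831515 -0.02519311]
```

View pics/m2.png

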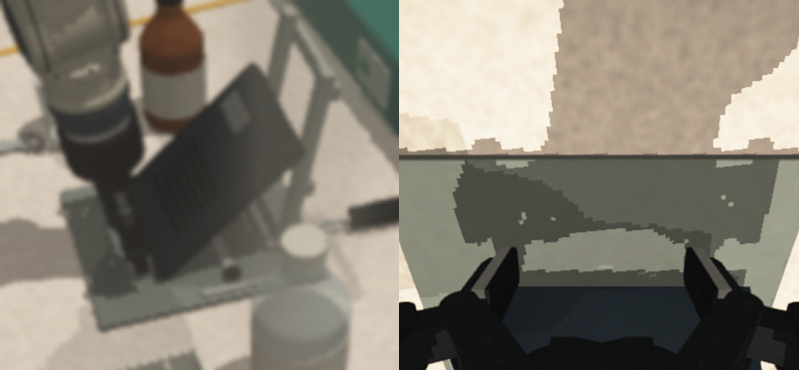

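The side crop (left) shows the fingertips low against the panel's foot at (150,265). The wrist crop (right) shows the foot edge square at row 288 between the fingers. The upward force on the tool means the tips drag the edge down, so I ease them upward.

Request:
play_rows(rows=[[-0.0001,0,-0.0007,0,0,0,0],[-0.0002,0,-0.0014,0,0,0,0],[-0.0002,0,-0.0014,0,0,0,0]])

```text
clock: 7.12
ee_pos: [0.5206, 0.1215, -0.0024]
eef_rot: [0.116, 3.003, -0.007]
ft_force: [-5.0, 0.5, -3.4]
finger_gap: 0.0857
grip_force: 3.0
```

```bash
python3 - <<'E'
from h import *
print(where())
E
```

```text
([-74.0, 4.7, -2.4], 'F stand', [-5.02, 0.08, -3.38], 't', 7.12)
```

Request:
play_rows(rows=[[-0.0005,0,5e-05,0,0,0,0],[-0.001,0,0.0001,0,0,0,0],[-0.0015,0,0.0001,0,0,0,0],[-0.002,0,0.0002,0,0,0,0]])

```text
clock: 7.62
ee_pos: [0.524, 0.1213, -0.0017]
eef_rot: [0.116, 3.001, -0.007]
ft_force: [-4.8, -0.2, -4.7]
finger_gap: 0.0854
grip_force: 2.5
```

Request:
play_rows(rows=[[-0.0005,0,5e-05,0,0,0,0],[-0.001,0,0.0001,0,0,0,0],[-0.0015,0,0.0001,0,0,0,0],[-0.002,0,0.0002,0,0,0,0]])

```text
clock: 8.12
ee_pos: [0.5267, 0.1212, -0.0009]
eef_rot: [0.116, 2.999, -0.007]
ft_force: [-7.0, 1.2, 0.2]
finger_gap: 0.0852
grip_force: 3.2
```

Request:
play_rows(rows=[[-0.0008,0,0.0001,0,0,0,0],[-0.0016,0,0.0002,0,0,0,0],[-0.0024,0,0.0003,0,0,0,0],[-0.0032,0,0.0004,0,0,0,0],[-0.004,0,0.0005,0,0,0,0]])

```text
clock: 8.75
ee_pos: [0.5308, 0.1209, -0.0007]
eef_rot: [0.116, 2.999, -0.006]
ft_force: [-6.8, 0.2, 0.3]
finger_gap: 0.0855
grip_force: 2.6
```

Request:
play_rows(rows=[[-0.0008,0,0.0001,0,0,0,0],[-0.0016,0,0.0002,0,0,0,0],[-0.0024,0,0.0003,0,0,0,0],[-0.0032,0,0.0004,0,0,0,0],[-0.004,0,0.0005,0,0,0,0]])

```text
clock: 9.38
ee_pos: [0.5347, 0.1206, -0.0007]
eef_rot: [0.116, 2.999, -0.006]
ft_force: [-7.9, 0.2, 0.2]
finger_gap: 0.0851
grip_force: 3.1
```

```bash
python3 - <<'E'
from h import *
print(where(), row(-60,5,-1,8))
E
```

```text
([-59.9, 5.0, -0.7], 'F stand', [-7.93, -0.43, 0.18], 't', 9.38) [0.0002, 0.0, 0.0003, 0.07, 0.04, 0.01]
```

Request:
play_rows(rows=[[-0.001,0,0.00014,0,0,0,0],[-0.002,0,0.0003,0,0,0,0],[-0.003,0,0.0004,0,0,0,0],[-0.004,0,0.0005,0,0,0,0],[-0.005,0,0.0006,0,0,0,0]])

```text
clock: 10.0
ee_pos: [0.5397, 0.1203, -0.0006]
eef_rot: [0.116, 2.999, -0.006]
ft_force: [-6.8, 0.9, 0.9]
finger_gap: 0.0853
grip_force: 2.9
```

Request:
play_rows(rows=[[-0.001,0,0.00014,0,0,0,0],[-0.002,0,0.0003,0,0,0,0],[-0.003,0,0.0004,0,0,0,0],[-0.004,0,0.0005,0,0,0,0]])

```text
clock: 10.5
ee_pos: [0.5438, 0.1199, -0.0005]
eef_rot: [0.116, 2.999, -0.006]
ft_force: [-6.4, -0.1, -0.4]
finger_gap: 0.0855
grip_force: 2.5
```

Request:
play_rows(rows=[[-0.001,0,0.00014,0,0,0,0],[-0.002,0,0.0003,0,0,0,0],[-0.003,0,0.0004,0,0,0,0],[-0.004,0,0.0005,0,0,0,0]])

```text
clock: 11.0
ee_pos: [0.548, 0.1196, -0.0004]
eef_rot: [0.116, 2.999, -0.006]
ft_force: [-5.6, 0.3, 1.2]
finger_gap: 0.0855
grip_force: 2.4
```

Request:
play_rows(rows=[[-0.001,0,0.0004,0,0,0,0],[-0.002,0,0.0007,0,0,0,0],[-0.003,0,0.001,0,0,0,0],[-0.004,0,0.0014,0,0,0,0]])

```text
clock: 11.5
ee_pos: [0.552, 0.1193, -0.0008]
eef_rot: [0.116, 2.998, -0.006]
ft_force: [-8.7, 1.0, 6.1]
finger_gap: 0.0852
grip_force: 5.5
```

Request:
play_rows(rows=[[-0.001,0,0.00014,0,0,0,0],[-0.002,0,0.0003,0,0,0,0],[-0.003,0,0.0004,0,0,0,0],[-0.004,0,0.0006,0,0,0,0]])

```text
clock: 12.0
ee_pos: [0.5563, 0.119, -0.0009]
eef_rot: [0.116, 2.998, -0.006]
ft_force: [-6.6, -0.0, 3.3]
finger_gap: 0.0854
grip_force: 3.5
```

Request:
play_rows(rows=[[-0.001,0,0.00014,0,0,0,0],[-0.002,0,0.0003,0,0,0,0],[-0.003,0,0.0004,0,0,0,0]])

```text
clock: 12.38
ee_pos: [0.5594, 0.1187, -0.001]
eef_rot: [0.116, 2.998, -0.006]
ft_force: [-6.0, 0.9, 0.4]
finger_gap: 0.0856
grip_force: 2.2
```

```bash
python3 - <<'E'
from h import *
print(where())
E
```

```text
([-35.1, 5.0, -1.0], 'F stand', [-6.05, 0.41, 0.38], 't', 12.38)
```

Request:
play_rows(rows=[[-0.001,0,0.0002,0,0,0,0],[-0.002,0,0.0004,0,0,0,0],[-0.003,0,0.0005,0,0,0,0]])

```text
clock: 12.75
ee_pos: [0.5631, 0.1185, -0.001]
eef_rot: [0.116, 2.997, -0.006]
ft_force: [-2.9, 0.8, 0.6]
finger_gap: 0.0855
grip_force: 1.4
```

Request:
play_rows(rows=[[-0.001,0,0.0002,0,0,0,0],[-0.002,0,0.0004,0,0,0,0],[-0.003,0,0.0005,0,0,0,0]])

```text
clock: 13.12
ee_pos: [0.5652, 0.1182, -0.0013]
eef_rot: [0.116, 2.999, -0.006]
ft_force: [-4.8, -0.0, 5.6]
finger_gap: 0.0853
grip_force: 3.5
```

```bash
cat >> h.py <<'E'
def panel(tag):
    p,d=bot.camera("side"); c=bot.calibration("side"); W=cloud(p,d,np.array(c["K"]),np.array(c["pose"])); q=p.astype(int)
    cv2.imwrite(f"pics/{tag}.png",cv2.resize(p[100:240,240:400],None,fx=4.2,fy=4.2,interpolation=cv2.INTER_CUBIC)[:,:,::-1])
    S=RS.inv().apply((np.nan_to_num(W)-ORG).reshape(-1,3)).reshape(W.shape)*1000
    m=(S[...,0]>-60)&(S[...,0]<90)&(np.abs(S[...,1])<85)&(q.max(-1)<80)&(S[...,2]>90)
    P=S[m]
    for _ in range(5):
        ce=np.median(P,0) if _==0 else P.mean(0); n=np.linalg.svd(P-ce,full_matrices=False)[2][2]; e=np.abs((P-ce)@n); P=P[e<max(3,1.5*np.median(e))]
    n*=np.sign(n[2]); t=np.arcsin(n[2])
    top=np.percentile(P[:,2],99)
    xf=lambda z: ce[0]-(z-ce[2])*n[2]/n[0]
    # front face line; foot from top edge height
    print(tag,len(P),"tilt",np.degrees(t).round(1),"yaw",np.degrees(np.arctan2(-n[1],-n[0])).round(1),"y",P[:,1].min().round(),P[:,1].max().round(),"top",top.round(1),"xtop",round(xf(top),1),
     "front edge if foot on base x",round(xf(8+12*n[2]),1),"rear x",round(xf(8+12*n[2])+12*np.cos(t),1))
E
python3 - <<'E'
from h import *
print(where()); panel("p3")
E
```

```text
([-29.3, 5.0, -1.3], 'F stand', [-4.76, -0.42, 5.55], 't', 13.12)
p3 399 tilt 2.2 yaw -82.0 y -45.0 -12.0 top 413.9 xtop 17.1 front edge if foot on base x -97.0 rear x -85.0
```

```bash
sed -i 's/(S\[...,0\]>-60)/(S[...,0]>20)/; s/(S\[...,2\]>90)/(S[...,2]>60)\&(S[...,2]<200)/' h.py
python3 - <<'E'
from h import *
panel("p4")
E
```

```text
p4 1112 tilt 31.9 yaw 0.1 y -63.0 80.0 top 174.6 xtop 79.0 front edge if foot on base x -20.9 rear x -10.7
```

View pics/p3.png

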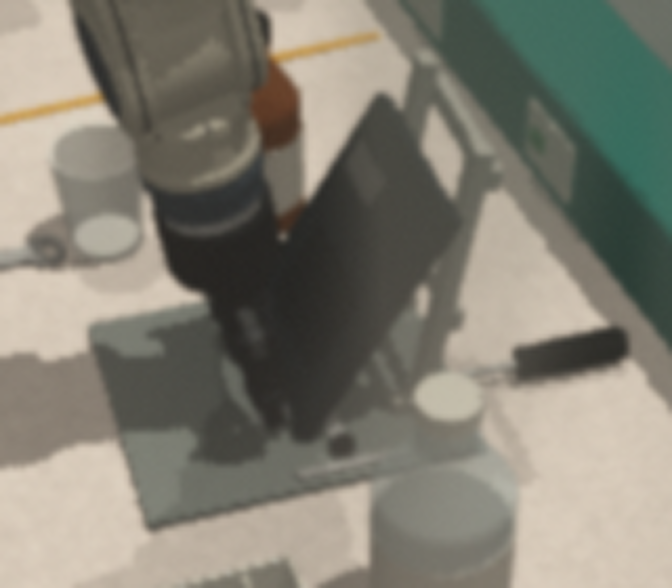

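The crop shows the panel now steep (about 32°), square, with the fingers at its foot (290,425). I will back off slightly, lower the tips, and continue.

Request:
play_rows(rows=[[0.0015,0,-0.0002,0,0,0,0],[0.003,0,-0.0004,0,0,0,0],[0.003,0,-0.0004,0,0,0,0],[0.0032,0,0.0011,0,0,0,0],[0.0032,0,0.0011,0,0,0,0]])

```text
clock: 13.85
ee_pos: [0.562, 0.1184, -0.0035]
eef_rot: [0.116, 2.999, -0.007]
ft_force: [0.0, -0.6, -0.3]
finger_gap: 0.0856
grip_force: 0.0
```

```bash
python3 - <<'E'
from h import *
print(where(),row(-31,5,-2.3,8)); panel("p5")
E
```

```text
([-32.4, 4.9, -3.5], 'F stand', [0.06, -0.62, -0.31], 't', 13.85) [-0.0016, 0.0001, -0.0009, 0.06, 0.02, 0.01]
p5 1105 tilt 32.1 yaw 0.1 y -63.0 78.0 top 174.2 xtop 78.9 front edge if foot on base x -21.5 rear x -11.4
```

Request:
play_rows(rows=[[-0.001,0,-0.0009,0,0,0,0],[-0.002,0,-0.0009,0,0,0,0],[-0.003,0,-0.0009,0,0,0,0],[-0.0037,0,-0.0008,0,0,0,0]])

```text
clock: 14.4
ee_pos: [0.5649, 0.1182, -0.0022]
eef_rot: [0.116, 3.001, -0.007]
ft_force: [-5.2, -0.8, 3.2]
finger_gap: 0.0856
grip_force: 2.9
```

Request:
play_rows(rows=[[-0.0005,0,0,0,0,0,0],[-0.001,0,0,0,0,0,0],[-0.0015,0,0,0,0,0,0]])

```text
clock: 14.78
ee_pos: [0.5669, 0.118, -0.002]
eef_rot: [0.116, 3.0, -0.007]
ft_force: [-3.8, -0.1, 0.0]
finger_gap: 0.0853
grip_force: 1.2
```

Request:
play_rows(rows=[[-0.0006,0,0.0001,0,0,0,0],[-0.0012,0,0.0001,0,0,0,0],[-0.0018,0,0.0002,0,0,0,0]])

```text
clock: 15.15
ee_pos: [0.5689, 0.1179, -0.0018]
eef_rot: [0.116, 2.999, -0.007]
ft_force: [-2.9, 0.4, -0.9]
finger_gap: 0.0856
grip_force: 1.3
```

Request:
play_rows(rows=[[-0.0006,0,0.0001,0,0,0,0],[-0.0012,0,0.0001,0,0,0,0],[-0.0018,0,0.0002,0,0,0,0]])

```text
clock: 15.52
ee_pos: [0.5705, 0.1178, -0.0018]
eef_rot: [0.116, 3.0, -0.007]
ft_force: [-3.7, -0.2, 0.0]
finger_gap: 0.0853
grip_force: 1.6
```

```bash
python3 - <<'E'
from h import *
print(where()); panel("p6")
E
```

```text
([-23.9, 4.9, -1.8], 'F stand', [-3.68, -0.5, 0.04], 't', 15.53)
p6 1145 tilt 30.1 yaw 0.2 y -63.0 78.0 top 177.2 xtop 79.3 front edge if foot on base x -15.5 rear x -5.1
```

```bash
cat >> h.py <<'E'
def tabprof(tag):
    s=bot.sense(); p,d=bot.camera("wrist"); c=bot.calibration("wrist")
    T=np.eye(4); T[:3,:3]=R.from_rotvec(s["eef_rot"]).as_matrix(); T[:3,3]=s["ee_pos"]
    W=cloud(p,d,np.array(c["K"]),T@np.array(c["mount"]))
    S=RS.inv().apply((np.nan_to_num(W)-ORG).reshape(-1,3))*1000
    cv2.imwrite(f"pics/{tag}.png",p[150:400,120:520][:,:,::-1].repeat(2,0).repeat(2,1))
    for y0,y1 in((-20,20),(30,37)):
        k=(S[:,1]>y0)&(S[:,1]<y1); print((y0,y1),[(x,round(float(np.median(S[k&(abs(S[:,0]-x)<1),2])),1)) for x in range(-56,0,2) if (k&(abs(S[:,0]-x)<1)).sum()>2])
E
python3 - <<'E'
from h import *
tabprof("w6")
E
```

```text
(-20, 20) [(-56, 89.5), (-54, 83.8), (-52, 78.4), (-50, 6.7), (-48, 83.8), (-46, 78.0), (-44, 69.9), (-42, 7.3), (-40, 7.8), (-38, 8.4), (-36, 9.0), (-34, 9.6), (-32, 10.2), (-30, 10.9), (-28, 11.4), (-26, 12.1), (-24, 12.6), (-22, 13.3), (-20, 13.9), (-18, 14.2), (-16, 13.8), (-14, 16.4), (-12, 19.9), (-10, 23.4), (-8, 26.6), (-6, 30.3), (-4, 33.7), (-2, 35.4)]
(30, 37) [(-56, 6.7), (-54, 84.6), (-52, 78.3), (-50, 70.5), (-48, 7.0), (-46, 6.9), (-44, 6.7), (-42, 6.7), (-40, 6.8), (-38, 6.9), (-36, 6.8), (-34, 6.6), (-32, 6.6), (-30, 6.5), (-28, 6.7), (-26, 6.9), (-24, 6.9), (-22, 6.9), (-20, 6.9), (-18, 6.8), (-16, 13.3), (-14, 16.1), (-12, 19.3), (-10, 23.4), (-8, 26.5), (-6, 30.3), (-4, 33.8), (-2, 37.2)]
```

View pics/w6.png

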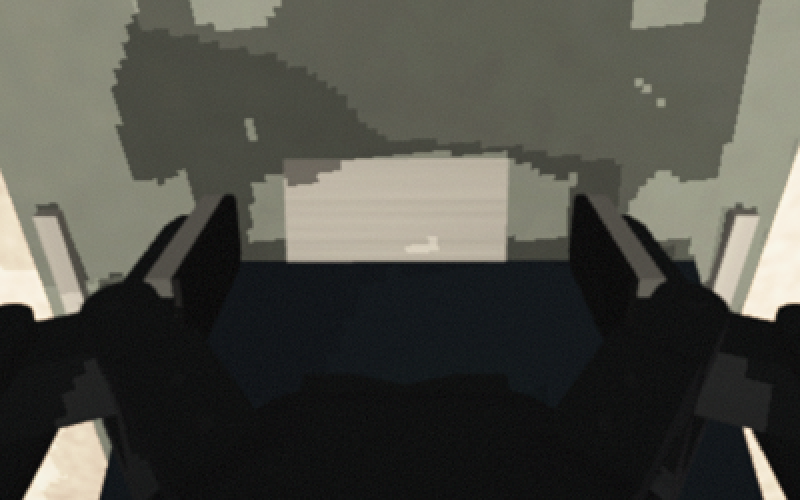

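The wrist crop shows the tab's full ramp uncovered (columns 285–508, rows 158–262) up to the panel's foot. Its slope of 0.30 is the fully raised one, and the foot is on the base behind it. I will push 1.5 mm more for margin, then retreat.

Request:
play_rows(rows=[[-0.0005,0,0.0001,0,0,0,0],[-0.001,0,0.0001,0,0,0,0],[-0.0015,0,0.0002,0,0,0,0]])

```text
clock: 16.0
ee_pos: [0.5722, 0.1177, -0.0017]
eef_rot: [0.116, 2.999, -0.007]
ft_force: [-3.7, 0.3, -0.7]
finger_gap: 0.0853
grip_force: 1.5
```

Request:
play_rows(rows=[[0.002,0,-0.0003,0,0,0,0],[0.006,0,-0.0008,0,0,0,0],[0.015,0,-0.002,0,0,0,0],[0.03,0,-0.004,0,0,0,0],[0.05,0,-0.03,0,0,0,0],[0.07,0,-0.08,0,0,0,0],[0.08,0,-0.13,0,0,0,0],[0.08,0,-0.18,0,0,0,0],[0.08,0,-0.18,0,0,0,0]])

```text
clock: 17.12
ee_pos: [0.4686, 0.1259, 0.1692]
eef_rot: [0.115, 2.992, -0.005]
ft_force: [-0.3, 0.4, -1.5]
finger_gap: 0.0851
grip_force: 0.0
```

```bash
python3 - <<'E'
from h import *
print(where()); panel("p7"); tabprof("w7")
E
```

```text
([-126.2, 5.2, 169.2], 'F stand', [-0.3, 0.36, -1.46], 't', 17.12)
p7 917 tilt 29.6 yaw 0.3 y -63.0 82.0 top 178.5 xtop 79.6 front edge if foot on base x -14.1 rear x -3.7
(-20, 20) [(-56, 6.4), (-54, 6.6), (-52, 6.3), (-50, 6.7), (-48, 6.4), (-46, 6.8), (-44, 6.5), (-42, 7.2), (-40, 7.9), (-38, 8.3), (-36, 8.8), (-34, 10.0), (-32, 9.9), (-30, 10.7), (-28, 11.5), (-26, 11.7), (-24, 12.6), (-22, 13.4), (-20, 14.0), (-18, 14.0), (-16, 13.4), (-14, 13.9), (-12, 16.4), (-10, 20.8), (-8, 24.5), (-6, 28.0), (-4, 31.6), (-2, 35.0)]
(30, 37) [(-56, 6.2), (-54, 6.6), (-52, 7.1), (-50, 6.9), (-48, 6.3), (-46, 6.7), (-44, 6.2), (-42, 6.2), (-40, 6.4), (-38, 5.9), (-36, 6.5), (-34, 6.7), (-32, 6.9), (-30, 6.6), (-28, 6.4), (-26, 6.7), (-24, 6.4), (-22, 6.9), (-20, 6.9), (-18, 6.4), (-16, 7.4), (-14, 13.3), (-12, 16.2), (-10, 20.9), (-8, 24.3), (-6, 27.9), (-4, 32.4), (-2, 35.5)]
```

View pics/p7.png

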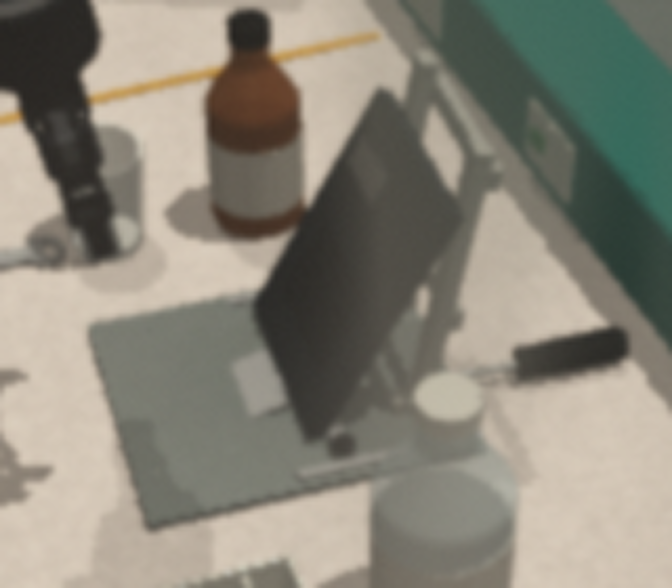

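The picture shows the panel leaning on both posts with the raised tab clear in front of its foot at (262,380). The neighbours are untouched and the gripper is well away.

```bash
python3 -c "
from station import bot
print(bot.finish_job())"
```

```text
the job is handed in; nothing more can be done
None
```

The job is handed in (no verdict was returned): by my last camera measurements the panel's foot is behind the raised tab, and the panel leans square on the posts at about 30°, roughly 9 mm off centre. The highest push force I read was about 13 N, and the arm is clear.

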